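Press the bronze bushing into the pump head

TASK

Take the stouter of the two bronze bushings from the steel tray and feel its spigot into the bore of the pump head with a light touch, about 5 N, not forcing it while it is still catching on the sharp edge. Then press it slowly past the tight seal ring until its shoulder bottoms flush on the top face, keep leaning on it with about 25 N for one second to be sure it is home, never over 30 N, and let go. Leave the slim spare bushing and everything else on the bench where it is.

Things in the scene. Friction and masses are not known exactly. Their poses are not given: they have to be found in the camera images.
- bushing: The stouter bronze bushing, about 220 g (varies), standing upright in the tray. Coaxial round steps from below: spigot 30 mm diameter, 30 mm long with a small chamfer (0.8 x 1.5 mm) at the foot; shoulder 46 mm diameter, 6 mm thick; grip collar 28 mm diameter, 24 mm tall. 60 mm tall in all. Origin: centre of the foot's underside; z along its axis, up. In the tray it stands on the tray's floor.
- shoulder (a point): Centre of the underside of the bushing's shoulder, on its axis, 30 mm above its foot.
- spare: Slim spare bronze bushing, 66 mm tall, shoulder 30 mm diameter, collar 18 mm; it stands upright in the tray about 90 mm from the other one, either one may be on either side. Not to be used. Origin: centre of its foot.
- tray: Shallow steel tray 130 x 190 mm, rim 14 mm high, wall 4 mm, floor 4 mm thick. Fixed. Origin: centre of its underside; its long side is its y axis, along which the two bushings stand. Tray and pump head may change places.
- pump: Bolted-down pump head: metal block 110 x 110 mm, clamped on a fixed 150 x 150 mm base plate; pipe stubs along its x axis; flat top face 70 mm above the bench, with one bore in the block's middle and four bolt heads, 5 mm high, 43 mm from the bore in x and y. The block does not give under the forces of this job. Origin: centre of the base plate's underside; z up.
- face_mid (a point): Point level with the top face, over the base plate's middle. The bore axis lies up to 2.5 mm from it along each of the pump's x and y (the block is clamped differently each time) and must be felt for. Bore: vertical, 31 mm wide, 52 mm deep, 0.5 mm chamfer; the spigot catches on the face if more than about 1 mm off-centre. Home: shoulder level with this point.
- seal (a joint): Stiff seal ring in the bore that the bushing pushes down ahead of it: its downward travel in m. Its upper face lies 12 mm plus this value below the bore's mouth (0 to 6 mm at the start); it stays where it is pushed. It resists with about 10 N plus 150 N per m/s of speed. It has travelled 18 mm when the bushing is home; then the shoulder meets the rigid face and the force climbs steeply.
- flask: Conical glass flask, 86 mm wide, 120 mm tall; origin centre of its base. Bystander.
- wrench: Steel wrench 160 mm long lying flat. Bystander.
- jar: Small jar, 54 mm wide, 70 mm tall. Bystander.
- beaker: Clear beaker, 64 mm wide, 75 mm tall. Bystander.
- clamp_ring: Steel ring 48 mm wide, 10 mm high, lying flat. Bystander.
- screwdriver: Screwdriver 170 mm long lying flat. Bystander.
- dish: Glass dish 84 mm wide, 14 mm high. Bystander.
Not all that is in view belongs to the job. What is shaped like the pump but orange or pink is not meant.

How it is judged:
On the way, in this order (a step that is already met when the one before it is completed fails the run):
1. the bushing is started upright in the bore, its spigot at least 8 mm in (z of shoulder in the frame of face_mid below 0.022 m and horizontal distance between shoulder and face_mid below 0.007 m and angle between bushing's own z axis and vertical below 0.12 rad), for 0.1 s.
2. flush, it is leaned on with at least 20 N for half a second (z of shoulder in the frame of face_mid below 0.0015 m and contact force between bushing and pump above 20 N), for 0.5 s.
At the end, for the whole second after the job is handed in: The bushing sits in the bore with its shoulder within 1.5 mm of the top face, its axis within 6 mm of the plate's middle (which the bore always is) and upright within 0.05 rad, at rest and released (z of shoulder in the frame of face_mid below 0.0015 m and horizontal distance between shoulder and face_mid below 0.006 m and angle between bushing's own z axis and vertical below 0.05 rad and linear speed of bushing below 0.01 m/s); the robot touches nothing.
It fails at once if the bushing is rammed or wedged in the pump head with contact forces adding up to more than 45 N (contact force between bushing and pump above 45 N).
It fails at once if the bushing is forced on the pump head with more than 25 N before its spigot is 4 mm in (contact force between bushing and pump above 25 N and z of shoulder in the frame of face_mid above 0.026 m).
It fails at once if the robot pushes on the pump head itself with more than 25 N (contact force between any of the fingers, the arm and pump above 25 N).
It fails at once if the spare bushing is shifted by more than 20 mm or tipped over (distance of spare from where it was at the start of the episode above 0.02 m or angle between spare's own z axis and vertical above 0.5 rad).
It fails at once if another thing on the bench is shifted by more than 30 mm (distance of any of flask, wrench, jar, beaker, clamp_ring, screwdriver, dish from where it was at the start of the episode above 0.03 m).
It also fails if it takes over 67 s, if anything falls off the work surface, if the arm or the gripper's body presses on something with over 40 N, if the wrist force passes 120 N, or if a joint passes its speed limit or range.

ROBOT

A 6-joint arm with a two-finger parallel gripper is mounted at the origin on the work surface. World frame = base frame: x ahead of the robot, y to its left, z up, the work surface at z = 0. Lengths are in m, angles in rad, forces in N, time in s.
With the tool pointing down it reaches from about 0.35 to 0.85 m from the base axis. Payload 8.1 kg.
Tool frame: the origin (TCP) lies at the very end of the fingers, on their centre line; the grasp point (between the pads) lies 19 mm behind it (robot.pinch_z is the z of the grasp point in the tool frame, in m); z points along the fingers, y is the line along which they close (so a half turn about z gives the same grasp; the last joint's range is limited). The gripper opens to 85 mm and grips with 20 to 120 N. Pads are 22 mm wide; open, the fingers measure 114 mm over their backs; the gripper's body (76 mm by 85 mm) begins 54 mm behind the grasp point. The pads swing forward as they close: fully open they stand 13 mm farther back than shut.
Start: joints at [1.196, 0.13, 1.488, -0, 1.523, -0.085], TCP at [0.171, 0.575, 0.231] pointing down, gripper open.
Joint ranges: [-2.96, 2.96], [-0.89, 2.26], [0.02, 2.5], [-1.34, 4.48], [0, 2.73], [-2.66, 2.66]. Speed limits (rad/s): [2.39, 2.39, 2.79, 3.14, 3.14, 3.14].

INTERFACE

Orientations are given as [roll, pitch, yaw] about the fixed x, y, z axes, in that order (R = Rz(yaw) Ry(pitch) Rx(roll)).
In Python, from rig import sensors, eyes, robot gives the robot as it stands.
- The arm moves only by the tool move_arm, never from a script. Its arguments are lists of equal length, an entry for each row: "translation": the shift along the world's x, y, z scaled (see below), a list of three; "yaw": the turn about the world's z scaled (see below). A call has 1 to 10 rows; each row is the pose to reach, as a shift and turn from the pose commanded when the call began, turning the shorter way round; what a row does not reach only later rows make up. The controller multiplies each number of a shift by 0.12 m and each number of a turn by 180 degrees. A row lasts 1/8 s, in which the tool goes at most 62.5 mm and 10.7 degrees, less where a joint would pass 70% of its speed; a pose out of reach is approached as far as the arm can. A call with a number of a shift or a turn outside -1 to 1 is refused whole. A call with a gripper value outside its range is refused whole. "gripper" is the opening, from -1 (shut) to 1 (fully open), set as the call begins (left out, the last holds). The fingers move at their own pace and stop on an object; "force" is the grip in N (left out, the last holds). Time passes only in rows, so rows that repeat a pose let the fingers close. It gives the time, the measured TCP pose, the force, the opening and the grip force at its end, in the units of the state.
- sensors.get_obs(): the state, without advancing time (a new reading comes with each control period).
- eyes.camera(name): name is "scene" or "top" or "wrist"; returns the picture (480x640x3 uint8, red, green, blue); there is no depth.
- eyes.calibration(name): a dict with "fx", "fy", "cx", "cy" (pixels), "pose" (4x4, takes a point from camera to world coordinates); the wrist camera has in their place "T_tool_cam" (4x4, takes a point from camera to tool coordinates, whose origin is the TCP and whose axes are the flange's). Camera axes: x right, y up, looking along -z (the intrinsics and any distortion apply to the point x, -y, -z); pixel columns grow to the right and rows downward; lengths in m; the calibration is good to about 2 mm. A picture is of the moment at which its call begins: read the wrist's pose just before it. calibration takes no time and is no camera call.
- robot.hand_in(): hands the job in; it is judged then, once.
The state is a dict: "t": time; "joints": joint angles; "joint_vel": joint speeds; "joint_efforts": joint torques, N m; "ee_pos": TCP position; "orientation": TCP orientation; "force": force on the tool from outside, world axes, zero at the start; "torque": the same for the moment, N m; "grip_width": opening from 0.0 (shut) to 1.0 (fully open); "finger_force": force on a finger pad.
Only numpy, scipy, OpenCV 4.12 (cv2) and the standard library are available. Lean on these libraries where they do the work, as an engineer would, in place of code of your own. Each camera call takes 0.05 s, during which the arm holds its last target. There are 200 camera calls.

## Working session

There is one attempt and no reset: what is moved stays moved. The work goes in short steps, Python scripts to look and compute and a tool call to move; the robot and the scene stay as the last step left them, time stands still between calls to the robot, and variables do not carry over. Pictures are saved under pics/ and viewed, at most 10 in all, crops included, and the job is handed in when it is done.

Besides the shell and the picture viewer there is one more tool, called after "Emit:" by a JSON object that holds its "api" and its "payload", one argument or row to a line. move_arm: Moves the arm, as the interface text tells. Shifts and turns lie within -1 to 1; 1 stands for 0.12 m of shift or 180 degrees of turn. Its arguments: {"type":"object","properties":{"translation":{"type":"array","items":{"type":"array","items":{"type":"number","minimum":-1,"maximum":1}}},"yaw":{"type":"array","items":{"type":"number","minimum":-1,"maximum":1}},"gripper":{"type":"number"},"force":{"type":"number"}},"required":["translation","yaw"]}

```bash
ls; mkdir -p pics; python3 - <<'E'
from rig import sensors, eyes, robot
import cv2,numpy as np
np.set_printoptions(precision=4,suppress=True)
o=sensors.get_obs();print(o, robot.pinch_z)
for n in("top","scene"):
    im=eyes.camera(n);cv2.imwrite(f"pics/{n}0.png",im[:,:,::-1]);c=eyes.calibration(n);print(n,c)
print(eyes.calibration("wrist"))
E
```

```text
pics
{'t': 0.0, 'joints': array([ 1.1956,  0.1312,  1.4892, -0.    ,  1.523 , -0.0854]), 'joint_vel': array([ 0.0009, -0.0001, -0.0001,  0.0022,  0.0008,  0.0005]), 'joint_efforts': array([ -0.0011, -56.9389, -50.0564,  -0.0004,   0.0147,  -0.    ]), 'ee_pos': array([0.1713, 0.5745, 0.2302]), 'orientation': array([-3.1397, -0.0001,  2.8518]), 'force': array([-0.958 ,  0.2084, -0.0884]), 'torque': array([ 0.0051, -0.0051,  0.0313]), 'finger_force': 0.0, 'grip_width': 0.9983128083527045} -0.0187
top {'fx': 526.3248434060185, 'fy': 526.3248434060185, 'cx': 322.7864663946992, 'cy': 243.09753811146908, 'pose': array([[-0.0224,  0.9918, -0.126 ,  0.3264],
       [-0.9997, -0.0239, -0.0105, -0.0017],
       [-0.0135,  0.1258,  0.992 ,  1.4599],
       [ 0.    ,  0.    ,  0.    ,  1.    ]])}
scene {'fx': 550.327580697508, 'fy': 550.327580697508, 'cx': 322.6301335337764, 'cy': 231.98449852117133, 'pose': array([[ 0.6949, -0.3914,  0.6032,  1.1613],
       [ 0.719 ,  0.364 , -0.5921, -0.6374],
       [ 0.0121,  0.8452,  0.5344,  0.6505],
       [ 0.    ,  0.    ,  0.    ,  1.    ]])}
{'fx': 353.7821224971047, 'fy': 353.7821224971047, 'cx': 324.0019175061905, 'cy': 236.87750189746842, 'T_tool_cam': array([[-0.0002,  0.9634,  0.2681,  0.0678],
       [ 1.    , -0.0001,  0.001 ,  0.0001],
       [ 0.001 ,  0.2681, -0.9634, -0.143 ],
       [ 0.    ,  0.    ,  0.    ,  1.    ]])}
```

View pics/top0.png

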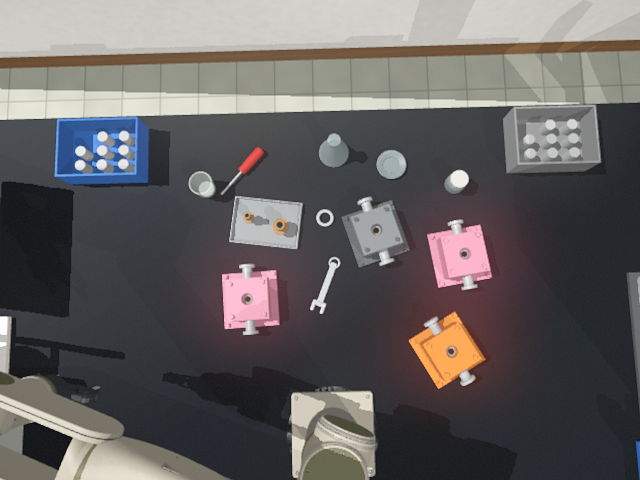

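View pics/scene0.png

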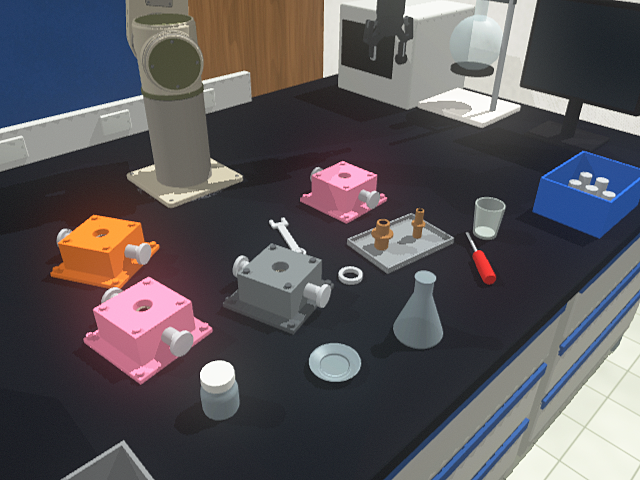

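The top view shows two bronze bushings in the tray: a wider one at about (280,226) and a slimmer one at (249,217). The first has the broader shoulder, so it fits "stouter". The grey pump is at (376,231), and the pink ones at (247,299) and (465,254) and the orange one at (451,351) are decoys. I'll measure these and confirm in a crop.

```bash
cat > h.py <<'E'
import numpy as np,cv2
from rig import sensors,eyes,robot
from scipy.spatial.transform import Rotation as R
np.set_printoptions(precision=4,suppress=True)
def cam(n,obs=None):
    c=eyes.calibration(n)
    if n=="wrist":
        T=np.eye(4);T[:3,:3]=R.from_euler('xyz',obs['orientation']).as_matrix();T[:3,3]=obs['ee_pos']
        return c,T@c['T_tool_cam']
    return c,c['pose']
def ray(c,P,uv):
    d=np.array([(uv[0]-c['cx'])/c['fx'],-(uv[1]-c['cy'])/c['fy'],-1.]);return P[:3,3],P[:3,:3]@d
def onz(c,P,uv,z):
    o,d=ray(c,P,uv);return o+d*(z-o[2])/d[2]
def proj(c,P,X):
    p=P[:3,:3].T@(np.asarray(X)-P[:3,3]);return np.array([c['cx']+c['fx']*p[0]/-p[2],c['cy']-c['fy']*p[1]/-p[2]])
def bronze(im,box=None):
    h=cv2.cvtColor(im,cv2.COLOR_RGB2HSV);m=cv2.inRange(h,(5,90,50),(20,255,255))
    if box: k=np.zeros_like(m);k[box[1]:box[3],box[0]:box[2]]=255;m&=k
    return m
def blobs(m,amin=30):
    for c in sorted(cv2.findContours(m,cv2.RETR_EXTERNAL,cv2.CHAIN_APPROX_NONE)[0],key=cv2.contourArea)[::-1]:
        if cv2.contourArea(c)>=amin: yield c
E
python3 - <<'E'
from h import *
im=cv2.imread("pics/top0.png")[:,:,::-1].copy();c,P=cam("top")
for b in blobs(bronze(im,(230,195,305,250)),15):
    (u,v),r=cv2.minEnclosingCircle(b);x=cv2.boundingRect(b);print("bronze",u,v,r,x,onz(c,P,(u,v),.04),onz(c,P,(u,v),.064))
g=cv2.cvtColor(im,cv2.COLOR_RGB2GRAY)
crop=g[215:246,360:394];b=list(blobs(((crop<70)*255).astype(np.uint8),10))
for k in b: (u,v),r=cv2.minEnclosingCircle(k);print("bore",u+360,v+215,r,onz(c,P,(u+360,v+215),.07))
cr=im[190:280,225:420];cv2.imwrite("pics/crop0.png",cv2.resize(cr,None,fx=4,fy=4,interpolation=cv2.INTER_CUBIC)[:,:,::-1])
E
```

```text
bronze 280.5 226.0 7.826338291168213 (273, 219, 16, 15) [0.5567 0.128  0.04  ] [0.5528 0.1258 0.064 ]
bronze 248.23333740234375 217.23333740234375 5.32696533203125 (244, 213, 10, 10) [0.5832 0.2162 0.04  ] [0.5789 0.2125 0.064 ]
bore 376.0 230.0 2.2361679077148438 [ 0.5348 -0.1296  0.07  ]
```

View pics/crop0.png

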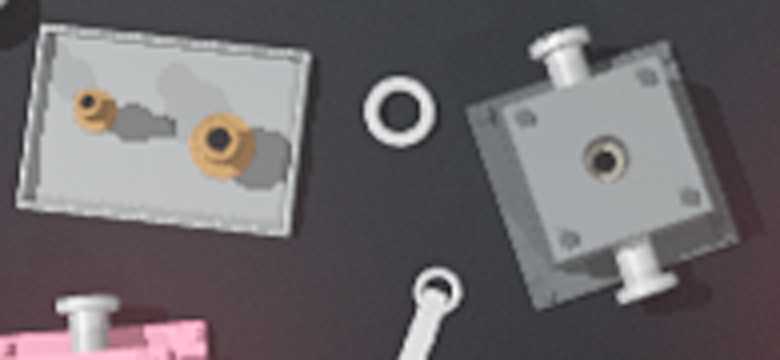

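The crop confirms the stouter bushing at crop (222,146), i.e. full image (280,226), with a shoulder clearly wider than the slim one's at crop (95,110). The 92 mm spacing between the two agrees with the text. The grey pump's bore is at crop (606,160). I'm now moving over the bushing.

Emit:
{"api": "move_arm", "payload": {
  "translation": [
    [0.4, -0.4, 0],
    [0.7, -0.8, 0],
    [0.83, -1, 0]
  ],
  "yaw": [0, 0, 0],
  "gripper": 0.41
}}

```text
t: 0.48
ee_pos: [0.2724, 0.4526, 0.2307]
orientation: [-3.14, 0.0, 2.85]
force: [0.2, -0.3, -0.1]
grip_width: 0.708
finger_force: 0.0
```

Emit:
{"api": "move_arm", "payload": {
  "translation": [
    [0.4, -0.4, 0],
    [0.7, -0.8, 0],
    [0.83, -1, 0]
  ],
  "yaw": [0, 0, 0]
}}

```text
t: 0.85
ee_pos: [0.372, 0.3325, 0.2309]
orientation: [-3.141, 0.0, 2.85]
force: [-0.8, 0.8, -0.0]
grip_width: 0.702
finger_force: 0.0
```

Emit:
{"api": "move_arm", "payload": {
  "translation": [
    [0.4, -0.4, 0],
    [0.7, -0.8, 0],
    [0.83, -1, 0]
  ],
  "yaw": [0, 0, 0]
}}

```text
t: 1.23
ee_pos: [0.4715, 0.2123, 0.2308]
orientation: [-3.141, -0.0, 2.849]
force: [0.2, 0.4, 0.2]
grip_width: 0.702
finger_force: 0.0
```

Emit:
{"api": "move_arm", "payload": {
  "translation": [
    [0.4, -0.4, 0],
    [0.72, -0.73, 0],
    [0.72, -0.73, 0],
    [0.72, -0.73, 0],
    [0.72, -0.73, 0]
  ],
  "yaw": [0, 0, 0, 0, 0]
}}

```text
t: 1.85
ee_pos: [0.5559, 0.1284, 0.2312]
orientation: [3.141, -0.0, 2.853]
force: [0.2, -0.1, -0.4]
grip_width: 0.707
finger_force: 0.0
```

```bash
cat > w.py <<'E'
from h import *
import sys
o=sensors.get_obs();im=eyes.camera("wrist");c,P=cam("wrist",o)
print(o['t'],o['ee_pos'],o['orientation'],o['grip_width'],o['force'])
cv2.imwrite(f"pics/{sys.argv[1]}.png",im[:,:,::-1])
for b in blobs(bronze(im),100):
    e=cv2.fitEllipse(b);print(cv2.boundingRect(b),e,onz(c,P,e[0],.04))
E
python3 w.py w1
```

```text
1.85 [0.5559 0.1284 0.2312] [ 3.1415 -0.0005  2.8531] 0.7071633106590286 [ 0.1717 -0.0986 -0.4037]
(303, 190, 46, 45) ((325.16192626953125, 212.23675537109375), (44.301429748535156, 45.09567642211914), 117.46785736083984) [0.5567 0.1291 0.04  ]
(404, 199, 34, 31) ((420.2633972167969, 214.07989501953125), (26.769283294677734, 36.19738006591797), 126.17322540283203) [0.5844 0.2164 0.04  ]
```

View pics/w1.png

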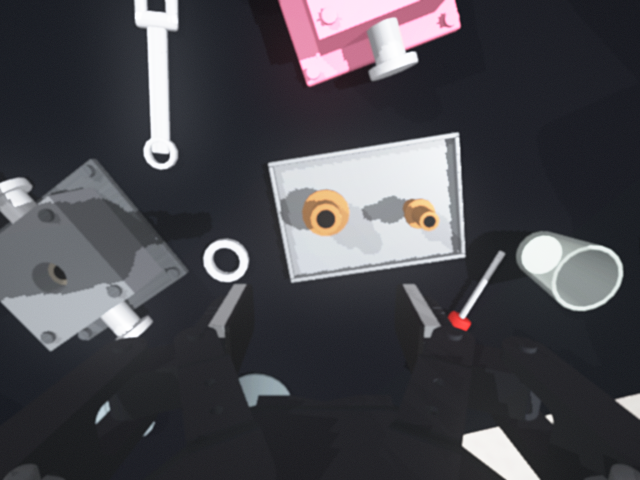

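The wrist view shows the bushing at (325,212), giving (0.5567, 0.129), which agrees with the top view within 1 mm. The shoulder measures about 45 px, which fits 46 mm. The spare at (420,214) stays clear of the fingers. Descending and gripping.

Emit:
{"api": "move_arm", "payload": {
  "translation": [
    [0, 0, -0.5],
    [0.006, 0.002, -1]
  ],
  "yaw": [0, 0]
}}

```text
t: 2.15
ee_pos: [0.5578, 0.1289, 0.1114]
orientation: [3.14, 0.003, 2.854]
force: [0.3, -0.3, -0.5]
grip_width: 0.7
finger_force: 0.0
```

Emit:
{"api": "move_arm", "payload": {
  "translation": [
    [0, 0, -0.3],
    [0, 0, -0.5],
    [0, 0, -0.565],
    [0, 0, -0.565],
    [0, 0, -0.565]
  ],
  "yaw": [0, 0, 0, 0, 0]
}}

```text
t: 2.78
ee_pos: [0.5585, 0.128, 0.0452]
orientation: [3.14, 0.002, 2.852]
force: [-0.6, -0.2, 0.1]
grip_width: 0.706
finger_force: 0.0
```

Emit:
{"api": "move_arm", "payload": {
  "translation": [
    [0, 0, 0],
    [0, 0, 0],
    [0, 0, 0],
    [0, 0, 0],
    [0, 0, 0],
    [0, 0, 0]
  ],
  "yaw": [0, 0, 0, 0, 0, 0],
  "gripper": -1,
  "force": 80
}}

```text
t: 3.52
ee_pos: [0.5582, 0.1278, 0.0447]
orientation: [3.141, 0.002, 2.852]
force: [-1.1, -0.7, 5.0]
grip_width: 0.295
finger_force: 78.6
```

Emit:
{"api": "move_arm", "payload": {
  "translation": [
    [0, 0, 0.3],
    [0, 0, 0.7],
    [0, 0, 1]
  ],
  "yaw": [0, 0, 0]
}}

```text
t: 3.9
ee_pos: [0.5575, 0.1276, 0.1652]
orientation: [3.141, 0.001, 2.852]
force: [0.2, 0.8, -1.3]
grip_width: 0.296
finger_force: 79.3
```

Emit:
{"api": "move_arm", "payload": {
  "translation": [
    [-0.05, -0.5, 0],
    [-0.1, -1, 0],
    [-0.1, -1, 0],
    [-0.1, -1, 0],
    [-0.1, -1, 0]
  ],
  "yaw": [0, 0, 0, 0, 0]
}}

```text
t: 4.53
ee_pos: [0.5453, 0.0087, 0.1633]
orientation: [3.141, -0.001, 2.853]
force: [0.4, 0.8, -2.5]
grip_width: 0.294
finger_force: 79.8
```

```bash
python3 w.py w2
```

```text
4.525 [0.5453 0.0087 0.1633] [ 3.1413 -0.0005  2.8529] 0.29385663284476005 [ 0.3934  0.8451 -2.5142]
(277, 241, 100, 109) ((325.4621276855469, 292.13616943359375), (87.5211410522461, 110.197265625), 1.1348904371261597) [ 0.5964 -0.0054  0.04  ]
(560, 182, 80, 40) ((601.02294921875, 202.17420959472656), (32.6484375, 81.74542999267578), 101.41663360595703) [0.5849 0.2164 0.04  ]
```

View pics/w2.png

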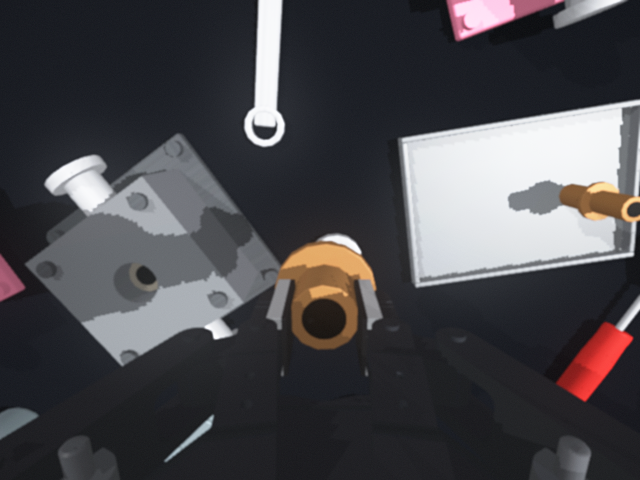

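The wrist view shows the bushing gripped upright with its collar mouth at about (324,318). The pump bore is at about (142,277), with bolts near (138,201), (47,270), (218,299) and (128,357). I'll check the top-view bore estimate by overlaying it on enlarged crops.

```bash
python3 - <<'E'
from h import *
o=sensors.get_obs();c,P=cam("wrist",o);ct,Pt=cam("top")
print("collar top axis",onz(c,P,(324,318),o['ee_pos'][2]+.0193), o['ee_pos'])
for p in[(138,201),(47,270),(218,299),(128,357)]: print("bolt",onz(c,P,p,.075))
print("bore w",onz(c,P,(142,277),.07))
C=np.array([.5348,-.1296,.07])
a=np.linspace(0,2*np.pi,40,endpoint=False)
def crop(im,c,P,box,f):
    x0,y0,x1,y1=box;k=cv2.resize(im[y0:y1,x0:x1],None,fx=f,fy=f,interpolation=cv2.INTER_CUBIC)
    for t in a:
        u=(proj(c,P,C+.0155*np.array([np.cos(t),np.sin(t),0]))-[x0,y0]+.5)*f
        cv2.circle(k,(int(u[0]),int(u[1])),1,(0,0,255),-1)
    return k
A=crop(cv2.imread("pics/w2.png"),c,P,(90,230,190,330),4)
B=crop(cv2.imread("pics/top0.png"),ct,Pt,(336,191,416,271),5)
cv2.imwrite("pics/cmp.png",np.hstack([A,B]))
E
```

```text
collar top axis [0.5446 0.009  0.1826] [0.5453 0.0088 0.1633]
bolt [ 0.4835 -0.1011  0.075 ]
bolt [ 0.51   -0.1823  0.075 ]
bolt [ 0.5645 -0.0759  0.075 ]
bolt [ 0.5898 -0.1578  0.075 ]
bore w [ 0.5348 -0.1242  0.07  ]
```

View pics/cmp.png

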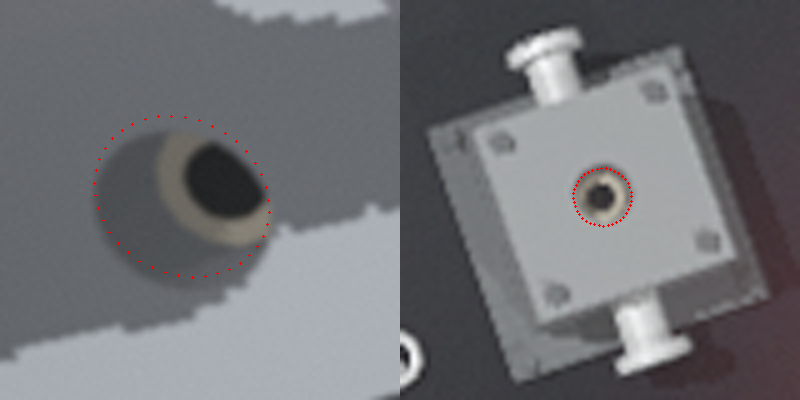

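The overlay fits the bore in the top view at (376,230) with tight agreement. The wrist view puts the rim about 2 mm further in +x, within calibration error. I'm aiming the bushing axis at (0.536, -0.1295).

Emit:
{"api": "move_arm", "payload": {
  "translation": [
    [-0.03, -0.5, 0],
    [-0.06, -1, -0.1],
    [-0.06, -1, -0.1]
  ],
  "yaw": [0, 0, 0]
}}

```text
t: 4.95
ee_pos: [0.5373, -0.1151, 0.1503]
orientation: [-3.14, -0.002, 2.849]
force: [0.5, 1.4, -2.2]
grip_width: 0.298
finger_force: 80.0
```

Emit:
{"api": "move_arm", "payload": {
  "translation": [
    [-0.007, -0.155, -0.1],
    [-0.007, -0.155, -0.27],
    [-0.007, -0.155, -0.27],
    [-0.007, -0.155, -0.27],
    [-0.007, -0.155, -0.27]
  ],
  "yaw": [0, 0, 0, 0, 0]
}}

```text
t: 5.58
ee_pos: [0.5381, -0.1307, 0.1201]
orientation: [-3.142, 0.002, 2.853]
force: [-0.0, 0.7, -1.6]
grip_width: 0.294
finger_force: 80.0
```

Emit:
{"api": "move_arm", "payload": {
  "translation": [
    [-0.008, 0.008, -0.03],
    [-0.008, 0.008, -0.055],
    [-0.008, 0.008, -0.055],
    [-0.008, 0.008, -0.055]
  ],
  "yaw": [0, 0, 0, 0]
}}

```text
t: 6.08
ee_pos: [0.5363, -0.13, 0.1125]
orientation: [-3.142, -0.0, 2.852]
force: [0.3, 0.3, -2.5]
grip_width: 0.298
finger_force: 80.0
```

Emit:
{"api": "move_arm", "payload": {
  "translation": [
    [0, 0, -0.004],
    [0, 0, -0.008],
    [0, 0, -0.008]
  ],
  "yaw": [0, 0, 0]
}}

```text
t: 6.45
ee_pos: [0.5363, -0.13, 0.1115]
orientation: [-3.142, -0.0, 2.852]
force: [-0.3, -0.3, -2.1]
grip_width: 0.296
finger_force: 80.0
```

Emit:
{"api": "move_arm", "payload": {
  "translation": [
    [0, 0, -0.004],
    [0, 0, -0.008],
    [0, 0, -0.008]
  ],
  "yaw": [0, 0, 0]
}}

```text
t: 6.82
ee_pos: [0.5364, -0.13, 0.1106]
orientation: [3.142, 0.0, 2.852]
force: [-0.6, 0.5, -1.9]
grip_width: 0.296
finger_force: 80.0
```

Emit:
{"api": "move_arm", "payload": {
  "translation": [
    [0, 0, -0.004],
    [0, 0, -0.008],
    [0, 0, -0.008]
  ],
  "yaw": [0, 0, 0]
}}

```text
t: 7.2
ee_pos: [0.5368, -0.1301, 0.1102]
orientation: [3.142, 0.001, 2.852]
force: [-0.7, 0.7, 3.3]
grip_width: 0.302
finger_force: 80.3
```

Emit:
{"api": "move_arm", "payload": {
  "translation": [
    [0, 0, -0.003],
    [0, 0, -0.006],
    [0, 0, -0.006]
  ],
  "yaw": [0, 0, 0]
}}

```text
t: 7.58
ee_pos: [0.5371, -0.1302, 0.11]
orientation: [-3.142, 0.002, 2.852]
force: [-0.0, 0.6, 7.1]
grip_width: 0.296
finger_force: 80.9
```

Emit:
{"api": "move_arm", "payload": {
  "translation": [
    [0, 0, 0.003],
    [0, 0, 0.003]
  ],
  "yaw": [0, 0]
}}

```text
t: 7.82
ee_pos: [0.5369, -0.1302, 0.1101]
orientation: [-3.142, 0.001, 2.852]
force: [-0.4, 0.6, 5.9]
grip_width: 0.296
finger_force: 80.9
```

```bash
cat > s.py <<'E'
from h import *
o=sensors.get_obs();print(o['t'],o['ee_pos'],o['force'],o['torque'],o['orientation'])
E
python3 s.py
```

```text
7.825 [ 0.5369 -0.1302  0.1101] [-0.423   0.5629  5.9051] [0.0595 0.1689 0.0315] [-3.1416  0.0015  2.8518]
```

The torque puts the contact at the foot's -x edge, so the bore lies to +x. I'm sliding that way with a light touch.

Emit:
{"api": "move_arm", "payload": {
  "translation": [
    [0.004, -0.001, 0],
    [0.008, -0.002, 0],
    [0.008, -0.002, 0]
  ],
  "yaw": [0, 0, 0]
}}

```text
t: 8.2
ee_pos: [0.5375, -0.1303, 0.1099]
orientation: [-3.142, 0.0, 2.852]
force: [-2.1, 1.0, 6.5]
grip_width: 0.296
finger_force: 80.8
```

```bash
python3 s.py
```

```text
8.2 [ 0.5375 -0.1303  0.1099] [-2.1171  1.0028  6.4567] [0.1885 0.5193 0.0504] [-3.1415  0.0004  2.8519]
```

Emit:
{"api": "move_arm", "payload": {
  "translation": [
    [0.004, 0, 0],
    [0.008, 0, 0],
    [0.008, 0, 0]
  ],
  "yaw": [0, 0, 0]
}}

```text
t: 8.57
ee_pos: [0.538, -0.1304, 0.1098]
orientation: [-3.141, -0.0, 2.852]
force: [-3.9, 0.5, 7.7]
grip_width: 0.295
finger_force: 80.7
```

```bash
python3 s.py
```

```text
8.575 [ 0.538  -0.1304  0.1098] [-3.9293  0.4509  7.6646] [0.0605 0.9609 0.0406] [-3.1411 -0.0005  2.8518]
```

Emit:
{"api": "move_arm", "payload": {
  "translation": [
    [0.004, 0, 0.004],
    [0.008, 0, 0.004],
    [0.008, 0, 0.004]
  ],
  "yaw": [0, 0, 0]
}}

```text
t: 8.95
ee_pos: [0.5388, -0.1303, 0.1097]
orientation: [-3.141, -0.001, 2.852]
force: [-4.4, -0.3, 4.6]
grip_width: 0.296
finger_force: 80.7
```

```bash
python3 s.py
```

```text
8.95 [ 0.5388 -0.1303  0.1097] [-4.4113 -0.2691  4.5699] [0.0264 0.8873 0.1033] [-3.1412 -0.0009  2.8518]
```

Emit:
{"api": "move_arm", "payload": {
  "translation": [
    [-0.004, 0, -0.004],
    [-0.004, 0, -0.008],
    [-0.004, 0, -0.008]
  ],
  "yaw": [0, 0, 0]
}}

```text
t: 9.32
ee_pos: [0.5387, -0.1306, 0.1087]
orientation: [-3.141, 0.0, 2.852]
force: [-2.0, -2.3, -0.3]
grip_width: 0.292
finger_force: 80.1
```

```bash
python3 s.py
```

```text
9.325 [ 0.5387 -0.1306  0.1087] [-1.9953 -2.3085 -0.3144] [-0.514   0.2994  0.0489] [-3.1409  0.0002  2.8517]
```

It dropped past the edge with almost no vertical force. I'm relieving the lateral load and going down gently.

Emit:
{"api": "move_arm", "payload": {
  "translation": [
    [-0.003, -0.003, -0.005],
    [-0.003, -0.003, -0.015],
    [-0.003, -0.003, -0.025],
    [-0.003, -0.003, -0.025]
  ],
  "yaw": [0, 0, 0, 0]
}}

```text
t: 9.82
ee_pos: [0.5382, -0.1306, 0.1054]
orientation: [-3.141, -0.0, 2.852]
force: [1.3, -2.8, -2.6]
grip_width: 0.292
finger_force: 79.9
```

```bash
python3 s.py
```

```text
9.825 [ 0.5382 -0.1306  0.1054] [ 1.3349 -2.7545 -2.5741] [-0.5087  0.0908 -0.0419] [-3.1415 -0.0004  2.8518]
```

Emit:
{"api": "move_arm", "payload": {
  "translation": [
    [0.001, -0.005, -0.01],
    [0.001, -0.005, -0.02],
    [0.001, -0.005, -0.03],
    [0.001, -0.005, -0.04],
    [0.001, -0.005, -0.04]
  ],
  "yaw": [0, 0, 0, 0, 0]
}}

```text
t: 10.45
ee_pos: [0.5384, -0.1311, 0.1008]
orientation: [3.142, -0.0, 2.852]
force: [0.1, 0.4, -1.8]
grip_width: 0.296
finger_force: 79.9
```

```bash
python3 s.py
```

```text
10.45 [ 0.5384 -0.1311  0.1008] [ 0.1099  0.36   -1.842 ] [-0.0293  0.0131  0.014 ] [ 3.1415 -0.0003  2.8518]
```

Emit:
{"api": "move_arm", "payload": {
  "translation": [
    [0, 0, -0.01],
    [0, 0, -0.02],
    [0, 0, -0.03],
    [0, 0, -0.04],
    [0, 0, -0.05],
    [0, 0, -0.06],
    [0, 0, -0.07],
    [0, 0, -0.08],
    [0, 0, -0.08]
  ],
  "yaw": [0, 0, 0, 0, 0, 0, 0, 0, 0],
  "force": 120
}}

```text
t: 11.58
ee_pos: [0.5391, -0.1313, 0.0927]
orientation: [-3.142, 0.001, 2.852]
force: [-2.9, 1.1, 7.5]
grip_width: 0.286
finger_force: 118.9
```

```bash
python3 s.py
```

```text
11.575 [ 0.5391 -0.1313  0.0927] [-2.9347  1.0653  7.5343] [ 0.1584  0.6488 -0.0369] [-3.1415  0.0013  2.8519]
```

Emit:
{"api": "move_arm", "payload": {
  "translation": [
    [-0.005, 0.001, -0.01],
    [-0.005, 0.001, -0.02],
    [-0.005, 0.001, -0.03],
    [-0.005, 0.001, -0.04],
    [-0.005, 0.001, -0.05],
    [-0.005, 0.001, -0.06],
    [-0.005, 0.001, -0.07],
    [-0.005, 0.001, -0.07]
  ],
  "yaw": [0, 0, 0, 0, 0, 0, 0, 0]
}}

```text
t: 12.58
ee_pos: [0.5388, -0.1313, 0.0845]
orientation: [-3.142, 0.002, 2.852]
force: [-2.1, 1.1, 6.2]
grip_width: 0.286
finger_force: 119.0
```

```bash
python3 s.py
```

```text
12.575 [ 0.5388 -0.1313  0.0845] [-2.1154  1.1326  6.2491] [ 0.18    0.4329 -0.0465] [-3.1416  0.0021  2.8518]
```

Emit:
{"api": "move_arm", "payload": {
  "translation": [
    [-0.003, 0.001, -0.005],
    [-0.003, 0.001, -0.01],
    [-0.003, 0.001, -0.015],
    [-0.003, 0.001, -0.02],
    [-0.003, 0.001, -0.025],
    [-0.003, 0.001, -0.025]
  ],
  "yaw": [0, 0, 0, 0, 0, 0]
}}

```text
t: 13.32
ee_pos: [0.5387, -0.1313, 0.0816]
orientation: [-3.142, 0.003, 2.852]
force: [-1.6, 1.3, 7.2]
grip_width: 0.279
finger_force: 119.1
```

Emit:
{"api": "move_arm", "payload": {
  "translation": [
    [0, 0, -0.002],
    [0, 0, -0.004],
    [0, 0, -0.004]
  ],
  "yaw": [0, 0, 0]
}}

```text
t: 13.7
ee_pos: [0.5387, -0.1313, 0.0812]
orientation: [-3.142, 0.003, 2.852]
force: [-2.3, 1.4, 6.2]
grip_width: 0.282
finger_force: 119.1
```

Emit:
{"api": "move_arm", "payload": {
  "translation": [
    [0, 0, -0.002],
    [0, 0, -0.004],
    [0, 0, -0.004]
  ],
  "yaw": [0, 0, 0]
}}

```text
t: 14.08
ee_pos: [0.5388, -0.1313, 0.0811]
orientation: [-3.142, 0.003, 2.852]
force: [-2.1, 1.0, 10.4]
grip_width: 0.283
finger_force: 119.5
```

Emit:
{"api": "move_arm", "payload": {
  "translation": [
    [-0.001, 0, -0.004],
    [-0.002, 0, -0.008],
    [-0.002, 0, -0.008]
  ],
  "yaw": [0, 0, 0]
}}

```text
t: 14.45
ee_pos: [0.5389, -0.1313, 0.081]
orientation: [3.142, 0.003, 2.852]
force: [-5.9, 3.3, 15.3]
grip_width: 0.282
finger_force: 120.5
```

```bash
python3 s.py
```

```text
14.45 [ 0.5389 -0.1313  0.081 ] [-5.9445  3.3117 15.3329] [ 0.3402  1.0638 -0.0812] [3.1415 0.0034 2.8519]
```

Emit:
{"api": "move_arm", "payload": {
  "translation": [
    [-0.004, 0.002, 0],
    [-0.007, 0.004, -0.004],
    [-0.007, 0.004, -0.006]
  ],
  "yaw": [0, 0, 0]
}}

```text
t: 14.82
ee_pos: [0.5388, -0.1312, 0.0809]
orientation: [-3.141, 0.005, 2.852]
force: [-4.3, 1.8, 20.0]
grip_width: 0.285
finger_force: 120.7
```

```bash
python3 s.py
```

```text
14.825 [ 0.5388 -0.1312  0.0809] [-4.3423  1.7801 20.0397] [ 0.1778  0.9057 -0.0275] [-3.1413  0.0054  2.8519]
```

Emit:
{"api": "move_arm", "payload": {
  "translation": [
    [-0.003, 0.001, -0.002],
    [-0.003, 0.001, -0.004],
    [-0.003, 0.001, -0.004],
    [-0.003, 0.001, -0.004],
    [-0.003, 0.001, -0.004]
  ],
  "yaw": [0, 0, 0, 0, 0]
}}

```text
t: 15.45
ee_pos: [0.5388, -0.1313, 0.0809]
orientation: [-3.141, 0.006, 2.852]
force: [-4.0, 1.0, 20.1]
grip_width: 0.286
finger_force: 120.8
```

Emit:
{"api": "move_arm", "payload": {
  "translation": [
    [0, 0, 0],
    [0, 0, 0],
    [0, 0, 0],
    [0, 0, 0],
    [0, 0, 0],
    [0, 0, 0],
    [0, 0, 0]
  ],
  "yaw": [0, 0, 0, 0, 0, 0, 0]
}}

```text
t: 16.32
ee_pos: [0.5388, -0.1313, 0.0809]
orientation: [-3.141, 0.006, 2.852]
force: [-4.4, 1.3, 21.1]
grip_width: 0.287
finger_force: 120.8
```

```bash
python3 s.py
```

```text
16.325 [ 0.5388 -0.1313  0.0809] [-4.3559  1.278  21.1369] [ 0.1152  0.8318 -0.0264] [-3.1412  0.0062  2.8519]
```

Emit:
{"api": "move_arm", "payload": {
  "translation": [
    [-0.002, 0.001, -0.003],
    [-0.002, 0.001, -0.006],
    [-0.002, 0.001, -0.006]
  ],
  "yaw": [0, 0, 0]
}}

```text
t: 16.7
ee_pos: [0.5389, -0.1312, 0.0809]
orientation: [-3.141, 0.007, 2.852]
force: [-5.8, 2.3, 24.6]
grip_width: 0.284
finger_force: 121.3
```

Emit:
{"api": "move_arm", "payload": {
  "translation": [
    [0, 0, 0],
    [0, 0, 0]
  ],
  "yaw": [0, 0]
}}

```text
t: 16.95
ee_pos: [0.5389, -0.1313, 0.0809]
orientation: [-3.141, 0.007, 2.852]
force: [-5.3, 2.5, 24.9]
grip_width: 0.281
finger_force: 121.3
```

Total push is about 27 N, including the bushing's weight. I'll hold it for a second, then unload, release and retreat.

Emit:
{"api": "move_arm", "payload": {
  "translation": [
    [0, 0, 0],
    [0, 0, 0],
    [0, 0, 0],
    [0, 0, 0],
    [0, 0, 0],
    [0, 0, 0],
    [0, 0, 0]
  ],
  "yaw": [0, 0, 0, 0, 0, 0, 0]
}}

```text
t: 17.82
ee_pos: [0.5389, -0.1312, 0.0809]
orientation: [-3.141, 0.007, 2.852]
force: [-5.0, 1.7, 24.8]
grip_width: 0.286
finger_force: 121.3
```

Emit:
{"api": "move_arm", "payload": {
  "translation": [
    [0.002, 0, 0.008],
    [0.003, 0, 0.016],
    [0.004, 0, 0.022],
    [0.004, 0, 0.022]
  ],
  "yaw": [0, 0, 0, 0]
}}

```text
t: 18.32
ee_pos: [0.5385, -0.1311, 0.081]
orientation: [-3.141, 0.005, 2.852]
force: [1.6, -1.2, 7.0]
grip_width: 0.279
finger_force: 119.4
```

```bash
python3 s.py
```

```text
18.325 [ 0.5385 -0.1311  0.081 ] [ 1.5668 -1.2223  7.0338] [-0.3693 -0.1941 -0.0118] [-3.1411  0.005   2.8518]
```

Emit:
{"api": "move_arm", "payload": {
  "translation": [
    [0, 0, 0.006],
    [0, 0, 0.006],
    [0, 0, 0.006],
    [0, 0, 0.006],
    [0, 0, 0.006]
  ],
  "yaw": [0, 0, 0, 0, 0],
  "gripper": 0.41
}}

```text
t: 18.95
ee_pos: [0.5362, -0.1302, 0.0793]
orientation: [3.142, -0.0, 2.852]
force: [0.2, -0.5, -0.7]
grip_width: 0.705
finger_force: 0.0
```

Emit:
{"api": "move_arm", "payload": {
  "translation": [
    [0, 0, 0.1],
    [0, 0, 0.5],
    [0, 0, 1],
    [0, 0, 1],
    [0, 0, 1]
  ],
  "yaw": [0, 0, 0, 0, 0]
}}

```text
t: 19.58
ee_pos: [0.5367, -0.1303, 0.2004]
orientation: [-3.142, 0.002, 2.852]
force: [0.3, -0.4, -1.3]
grip_width: 0.704
finger_force: 0.0
```

```bash
python3 w.py w3
```

```text
19.575 [ 0.5367 -0.1303  0.2004] [-3.1415  0.0015  2.8518] 0.7043968987838309 [ 0.3348 -0.3551 -1.2917]
(297, 200, 57, 57) ((324.8609924316406, 228.3238067626953), (55.701290130615234, 56.5460205078125), 95.55635070800781) [ 0.5455 -0.1324  0.04  ]
(0, 0, 43, 38) ((17.274187088012695, 14.328646659851074), (35.52796173095703, 45.34136962890625), 51.835697174072266) [ 0.3187 -0.3079  0.04  ]
```

View pics/w3.png

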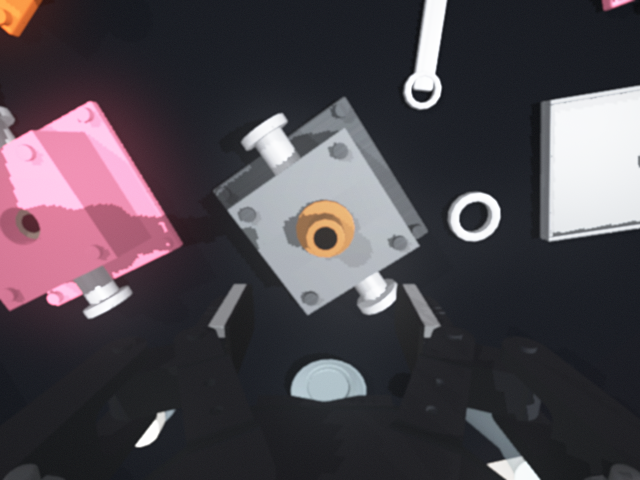

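The wrist view shows the bushing seated squarely in the grey pump head at (325,228), shoulder down on the face, fingers open and clear. The vertical stop was rigid after about 29.5 mm of travel, which fits the 30 mm spigot. Handing in.

```bash
python3 -c "
from rig import robot
print(robot.hand_in())"
```

```text
the job is handed in; nothing more can be done
None
```

The stouter bushing is seated in the grey pump head, held at about 27 N for over a second and released, and the job is handed in; the rig gave no verdict, and flushness rests on the rigid stop at about 29.5 mm of travel (30 mm spigot) and the final picture.

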